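Shut and hasp the model transport case

ROBOT

A 6-joint arm with a two-finger parallel gripper is mounted at the origin on the work surface. World frame = base frame: x ahead of the robot, y to its left, z up, the work surface at z = 0. Lengths are in m, angles in rad, forces in N, time in s.
With the tool pointing down it reaches from about 0.25 to 0.775 m from the base axis. Payload 4 kg.
Tool frame: the origin (TCP) lies between the finger pads; the fingertips stand 11 mm ahead of it and the grasp point (between the pads) lies 8 mm behind it (robot.tip_extent is the z of the fingertips in the tool frame, in m); z points along the fingers, y is the line along which they close (so a half turn about z gives the same grasp; the last joint's range is limited). The gripper opens to 94 mm and grips with 3 to 60 N. Pads are 16 mm wide; open, the fingers measure 119 mm over their backs; the gripper's body (75 mm by 177 mm) begins 78 mm behind the grasp point.
Start: joints at [-1.223, 0.087, 1.371, -0, 1.684, -0.103], TCP at [0.24, -0.495, 0.217] pointing down, gripper open.
Joint ranges: [-3.1, 3.1], [-0.76, 2.03], [0.27, 2.55], [-1.08, 4.22], [0.17, 2.65], [-2.57, 2.57]. Speed limits (rad/s): [2.79, 2.79, 3.14, 3.14, 3.14, 3.14].

INTERFACE

Orientations are given as [roll, pitch, yaw] about the fixed x, y, z axes, in that order (R = Rz(yaw) Ry(pitch) Rx(roll)).
In Python, from bench import robot, imaging gives the robot as it stands.
- The arm moves only by the shell command python3 -m pendant 'ROWS'. ROWS is JSON, a list of rows, each a list of 7 numbers: the shift along the world's x, y, z in cm, then the turn, a rotation vector about the world's x, y, z in degrees, then the opening, from 0 (shut) to 1 (fully open). In form: [[dx, dy, dz, ax, ay, az, jaw], ...]. A call has 1 to 8 rows; each row shifts and turns the commanded pose from where the row before left it; what a row does not reach is not made up. A row lasts 1/10 s, in which the tool goes at most 50 mm and 8.59 degrees, less where a joint would pass 70% of its speed; a pose out of reach is approached as far as the arm can. A call is refused whole if a number of a shift passes 5 or a number of a turn 8.59, either way. A call with a gripper value outside its range is refused whole. The fingers move at their own pace and stop on an object; the grip force is fixed at half the most. Time passes only in rows, so rows that do not move let the fingers close. It gives the time, the measured TCP pose, the force, the opening and the grip force at its end, in the units of the state.
- robot.get_obs(): the state, without advancing time (a new reading comes with each control period).
- imaging.snapshot(name): name is "side" or "top" or "wrist"; returns the picture (400x640x3 uint8, red, green, blue); there is no depth.
- imaging.camera_params(name): a dict with "camera_matrix" (3x3 intrinsics, pixels), "R" (3x3) and "t" (3): a world point X has camera coordinates R X + t. Camera axes: x right, y down, z forward; pixel columns grow to the right and rows downward; lengths in m; the calibration is good to about 2 mm. A picture is of the moment at which its call begins: read the wrist's pose just before it. camera_params takes no time and is no camera call; for the wrist camera it gives the pose at the moment of the call.
- robot.close_job(): hands the job in; it is judged then, once.
The state is a dict: "time": time; "joint_positions": joint angles; "qvel": joint speeds; "joint_torque": joint torques, N m; "tool_pos": TCP position; "ee_rot": TCP orientation; "wrist_force": force on the tool from outside, world axes, zero at the start; "wrist_torque": the same for the moment, N m; "width": finger opening in m; "finger_force": force on a finger pad.
Only numpy, scipy, OpenCV 4.12 (cv2) and the standard library are available. Lean on these libraries where they do the work, as an engineer would, in place of code of your own. Each camera call takes 0.05 s, during which the arm holds its last target. There are 200 camera calls.

TASK

The model castle is packed in its grey transport case: close the wooden lid and press it down until it is fully home. Then swing the yellow hasp on the lid's front edge forward and down over the staple, until it lies flat above the case's front deck with the staple through its slot. Leave the cup, paint jar, brush and loose turret where they are.

Things in the scene. Friction and masses are not known exactly. Their poses are not given: they have to be found in the camera images.
- case: grey transport case, fixed to the bench, 260 (x) x 300 (y) mm, 128 mm high to the top of its deck. Origin: centre of its underside. -x is its front. Its front 95 mm (x from -130 to -35 mm) is a fixed grey deck; behind that it is an open box with a rim at 110 mm, covered by the lid. A rock and castle model in pink foam lies inside, below the rim.
- lid (a joint): angle of the lid about its hinge: 0 = shut, its top flush with the deck; grows as it opens (1.57 = upright). Stiff hinge: the lid stays where it is left; some 5 to 10 N on it near its free edge move it. The lid is a wooden board 165 (x) x 300 (y) x 18 mm, hinged along the case's upper back edge.
- lid_hinge (a point): middle of the lid's hinge axis (along the case's y), at the lower back edge of the lid: 130 mm behind the case's origin and 110 mm above the bench. Site axes turn with the lid: -x towards its free front edge, z the normal of its outer (top) face.
- lid_edge (a point): middle of the lid's free front edge, on its outer (top) face: 165 mm from the hinge, 18 mm above the lid's underside; same axes as lid_hinge.
- hasp (a joint): angle of the hasp about its hinge, relative to the lid: 0 = continuing the lid forward, so flat above the deck once the lid is shut; 1.57 = square to the lid, so straight up once the lid is shut. Stiff hinge: it stays where it is left; about 2 N at its end move it.
- hasp_hinge (a point): middle of the hasp's hinge axis (along the case's y), 5 mm above the lid's outer face at the middle of its free edge. Site axes turn with the hasp: -x along the hasp towards its free end, z the normal of its outer face (upward when shut).
- hasp_tip (a point): middle of the hasp's free end, on its outer face. The hasp is a yellow steel plate 72 mm wide (y), 85 mm long, 4 mm thick, its outer face 5 mm above the hinge axis when shut; in its middle a slot 20 mm wide, from 28 to 72 mm from the hinge, with a side bar 26 mm wide on either side, centred 23 mm from the middle. The staple comes up through the slot.
- staple (a point): top of the steel staple, a fixed upright loop on the deck (25 mm long in x, 7 mm thick in y), 85 mm in front of the case's origin, on its middle line. It stands 26.5 mm above the deck, and 16 mm above the outer face of the shut hasp.
- cup: bystander: white plastic cup, 68 mm wide, 85 mm high, origin at the centre of its underside
- paint: bystander: round paint jar with a green cap, 60 mm wide, 75 mm high, origin at the centre of its underside
- turret: bystander: loose stone-coloured model turret with a cone roof, 62 mm wide, 105 mm high, origin at the centre of its underside
- brush: bystander: brush lying on the bench along its x axis, origin under its middle

How it is judged:
On the way, in this order (a step that is already met when the one before it is completed fails the run):
1. the lid is pressed fully home (lid angle under 0.03 rad) (value of joint lid below 0.03 rad), for 0.2 s.
2. then the hasp lies flat over the staple (hasp angle under 0.1 rad) with the lid still home (value of joint lid below 0.03 rad and value of joint hasp below 0.1 rad), for 0.2 s.
At the end, for the whole second after the job is handed in: The lid is fully home (lid angle under 0.03 rad, about 5 mm at its front edge), the hasp lies flat over the staple (hasp angle under 0.1 rad, about 9 mm at its end), and the cup, paint jar, turret and brush are within 30 mm of where they started (all of step 2 and distance of each of cup, paint, turret, brush from where it was at the start of the episode below 0.03 m); the robot touches nothing.
It fails at once if the white cup is pushed more than 30 mm from its place or knocked over (distance of cup from where it was at the start of the episode above 0.03 m or angle between cup's own z axis and vertical above 0.5 rad).
It fails at once if the paint jar is pushed more than 30 mm from its place or knocked over (distance of paint from where it was at the start of the episode above 0.03 m or angle between paint's own z axis and vertical above 0.5 rad).
It fails at once if the loose model turret is pushed more than 30 mm from its place or knocked over (distance of turret from where it was at the start of the episode above 0.03 m or angle between turret's own z axis and vertical above 0.5 rad).
It fails at once if the brush is pushed more than 30 mm from its place (distance of brush from where it was at the start of the episode above 0.03 m).
It also fails if it takes over 38 s, if anything falls off the work surface, if the arm or the gripper's body presses on something with over 40 N, if the wrist force passes 120 N, or if a joint passes its speed limit or range.

## Working session

There is one attempt and no reset: what is moved stays moved. The work goes in short steps, Python scripts to look and compute and a shell command to move; the robot and the scene stay as the last step left them, time stands still between calls to the robot, and variables do not carry over. Pictures are saved under pics/ and viewed, at most 10 in all, crops included, and the job is handed in when it is done.

```bash
mkdir -p pics; ls; python3 - <<'E'
from bench import robot, imaging
import cv2
for n in("side","top"):
    cv2.imwrite(f"pics/{n}0.png",imaging.snapshot(n)[:,:,::-1])
    p=imaging.camera_params(n);print(n,p)
o=robot.get_obs();print(o)
E
```

```text
pics
side {'camera_matrix': array([[455.77561617,   0.        , 326.3621624 ],
       [  0.        , 455.77561617, 202.91540546],
       [  0.        ,   0.        ,   1.        ]]), 'R': array([[-0.68505549, -0.72819876,  0.02062873],
       [-0.51771689,  0.46673163, -0.71702915],
       [ 0.51251166, -0.50188459, -0.69673786]]), 't': array([0.46348017, 0.33783883, 0.96098826])}
top {'camera_matrix': array([[405.28745986,   0.        , 319.3997311 ],
       [  0.        , 405.28745986, 195.24615685],
       [  0.        ,   0.        ,   1.        ]]), 'R': array([[ 0.00678572, -0.99990297,  0.01216536],
       [-0.99580312, -0.00786728, -0.09118251],
       [ 0.09126937, -0.01149556, -0.99575989]]), 't': array([0.08428247, 0.58758387, 1.19550651])}
{'time': 0.1, 'joint_positions': array([-1.22308373e+00,  8.78996420e-02,  1.37210135e+00, -1.46445216e-05,
        1.68359636e+00, -1.03095781e-01]), 'qvel': array([ 0.00086899,  0.00021138, -0.0019041 ,  0.00082151, -0.00037953,
        0.00132164]), 'joint_torque': array([ 1.83173594e-03, -3.41253054e+01, -3.03301835e+01,  7.20217125e-02,
        3.04187648e-02, -9.89882574e-05]), 'tool_pos': array([ 0.23946277, -0.49460855,  0.21541196]), 'ee_rot': array([-3.13959711e+00, -1.91832075e-04,  4.50806550e-01]), 'wrist_force': array([-0.18842417, -0.30077554, -0.5838908 ]), 'wrist_torque': array([ 0.0149792 , -0.01745751, -0.05938903]), 'finger_force': 0.0, 'width': 0.0936492235451869}
```

View pics/side0.png

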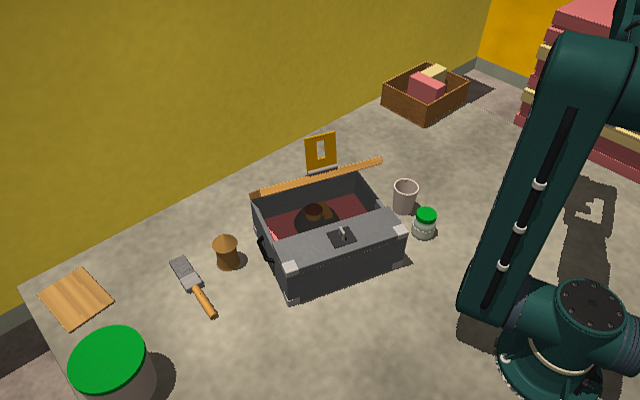

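View pics/top0.png

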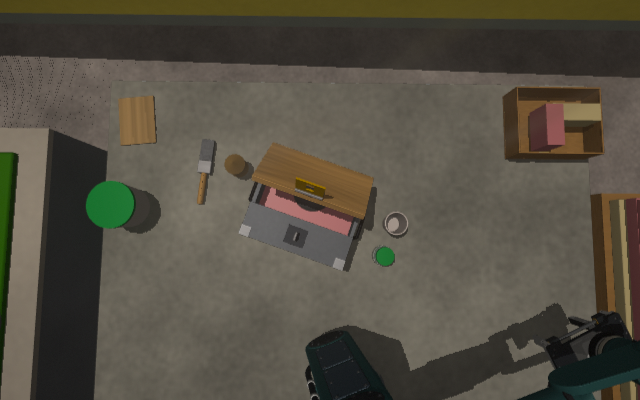

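The side view shows the case at about (330,235), with the lid part open and the hasp standing up at (320,152). The staple is near (343,235). The cup (405,195) and jar (424,222) are on the robot's right of the case, the turret (226,252) and brush on its left. I'll enlarge both views.

```bash
python3 - <<'E'
import cv2
a=cv2.imread("pics/side0.png")[120:315,215:445];b=cv2.imread("pics/top0.png")[130:280,225:415]
cv2.imwrite("pics/sc.png",cv2.resize(a,None,fx=3,fy=3,interpolation=cv2.INTER_CUBIC))
cv2.imwrite("pics/tc.png",cv2.resize(b,None,fx=4,fy=4,interpolation=cv2.INTER_CUBIC))
E
```

```text
(no output)
```

View pics/sc.png

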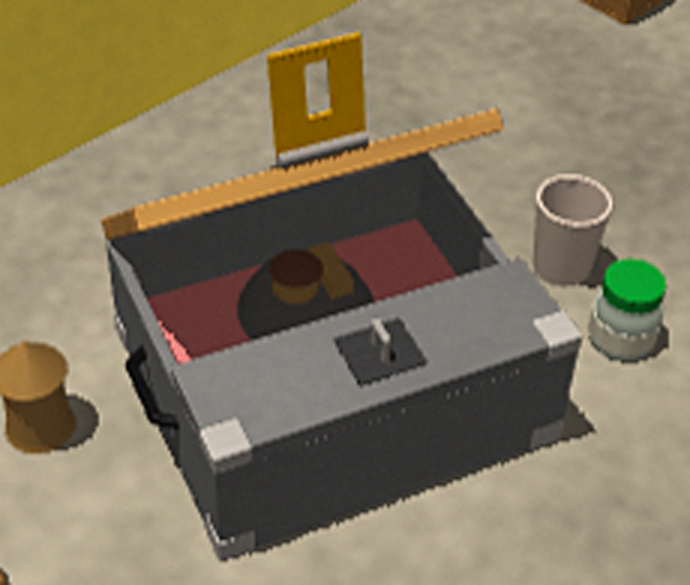

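View pics/tc.png

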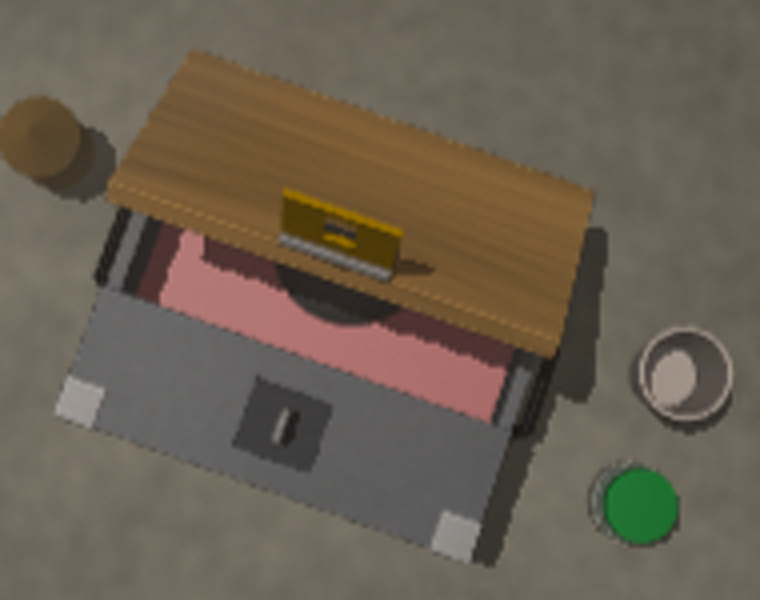

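The crops show the deck corners, staple, lid edge band and hasp corners clearly. I'll fit the case pose, lid angle and hasp angle to these points.

```bash
cat > fit.py <<'E'
import numpy as np
from bench import imaging
from scipy.optimize import least_squares
P={n:imaging.camera_params(n) for n in("side","top")}
def proj(n,X):
    p=P[n];c=(p["R"]@np.asarray(X).T).T+p["t"];h=c@p["camera_matrix"].T;return h[:,:2]/h[:,2:]
def pts(kind,q,L):
    x,y,yaw,th,ph=q;L=np.array(L,float)
    def ry(a):return np.array([[np.cos(a),0,np.sin(a)],[0,1,0],[-np.sin(a),0,np.cos(a)]])
    if kind=='h': L=ry(ph)@L+[-.165,0,.023]
    if kind in'hl': L=ry(th)@L+[.130,0,.110]
    c,s=np.cos(yaw),np.sin(yaw)
    return np.array([[c,-s,0],[s,c,0],[0,0,1]])@L+[x,y,0]
T=[('c',(-.13,.15,.128),55,415),('c',(-.13,-.15,.128),475,563),('c',(-.035,.15,.128),100,287),('c',(-.035,-.15,.128),510,428),
('l',(-.165,.15,.018),115,183),('l',(-.165,-.15,.018),555,335),('l',(-.165,.15,0),110,198),('l',(-.165,-.15,0),550,355),('l',(0,.15,.018),192,50),('l',(0,-.15,.018),595,190),
('h',(-.085,.036,.003),283,190),('h',(-.085,-.036,.003),402,230)]
S=[('c',(-.13,.15,.128),215,463),('c',(-.13,-.15,.128),580,338),('c',(-.035,.15,.128),183,362),('c',(-.035,-.15,.128),510,262),
('l',(-.165,.15,.018),135,207),('l',(-.165,-.15,.018),498,108),('l',(-.165,.15,0),137,230),('l',(-.165,-.15,0),500,130),
('h',(-.085,.036,.003),267,55),('h',(-.085,-.036,.003),360,33)]
def res(q):
    r=[]
    for k,L,u,v in T:r.append(proj("top",[pts(k,q,L)])[0]-[224.6+u/4,129.6+v/4])
    for k,L,u,v in S:r.append(proj("side",[pts(k,q,L)])[0]-[214.7+u/3,119.7+v/3])
    return np.array(r)
def tri(ut,us):
    A=[]
    for n,(u,v) in(("top",ut),("side",us)):
        M=P[n]["camera_matrix"]@np.c_[P[n]["R"],P[n]["t"]];A+=[u*M[2]-M[0],v*M[2]-M[1]]
    A=np.array(A);return np.linalg.lstsq(A[:,:3],-A[:,3],rcond=None)[0]
if __name__=="__main__":
    s=least_squares(lambda q:res(q).ravel(),[.5,0,-.3,.7,1.5],loss='soft_l1');q=s.x
    print(q.round(4));print(res(q).round(1).tolist())
    np.set_printoptions(precision=3,suppress=True)
    for n,k,L in[("staple",'c',(-.085,0,.1545)),("lid_edge",'l',(-.165,0,.018)),("hasphinge",'h',(0,0,0)),("tip",'h',(-.085,0,.005)),("hinge",'l',(0,0,0))]:print(n,pts(k,q,L))
    ft=lambda u,v:(224.6+u/4,129.6+v/4);fs=lambda u,v:(214.7+u/3,119.7+v/3)
    for n,a,b in[("tipL",(283,190),(267,55)),("tipR",(402,230),(360,33)),("lidL",(110,198),(137,230)),("lidR",(550,355),(500,130)),("staple",(283,412),(378,323)),("deckFL",(55,415),(215,463)),("cuptop",(685,375),(573,200)),("jartop",(642,506),(634,285)),("turrettop",(40,138),(25,348))]:print(n,tri(ft(*a),fs(*b)))
E
python3 fit.py
```

```text
[ 0.5455  0.128  -0.3309  0.7769  0.967 ]
[[-0.6, 0.0], [-1.9, -0.3], [0.2, -0.7], [0.7, 0.3], [-2.2, -0.7], [1.5, 1.2], [-1.9, 0.9], [0.5, 1.2], [-0.5, -0.8], [-0.1, -0.5], [0.1, -0.0], [0.1, 0.4], [-0.0, -0.7], [0.6, -0.9], [-4.4, 1.4], [3.4, -2.1], [-1.0, -0.1], [0.0, -0.7], [0.7, 0.2], [1.4, -0.7], [-0.1, 0.0], [-0.4, -0.2]]
staple [0.465 0.156 0.154]
lid_edge [0.569 0.12  0.239]
hasphinge [0.572 0.119 0.242]
tip [0.591 0.112 0.325]
hinge [0.668 0.086 0.11 ]
tipL [0.601 0.147 0.326]
tipR [0.578 0.078 0.324]
lidL [0.61  0.263 0.221]
lidR [ 0.512 -0.017  0.222]
staple [0.473 0.153 0.153]
deckFL [0.472 0.311 0.125]
cuptop [ 0.504 -0.129  0.086]
jartop [ 0.41  -0.101  0.068]
turrettop [0.671 0.336 0.097]
```

The two-view fit agrees: case at (0.546, 0.128), yaw -0.331, lid 0.78 rad, hasp 0.97 rad. Heights match too: deck about 0.126, staple about 0.153, cup 0.086. Next I'll work out the waypoints.

```bash
cat > wp.py <<'E'
import numpy as np
from fit import pts
np.set_printoptions(precision=1,suppress=True)
q=np.array([.5455,.128,-.3309,.777,.967]);X=np.array([np.cos(q[2]),np.sin(q[2]),0])
print("lid press TCP cm")
for th in(.777,.6,.45,.3,.15,0):
    q[3]=th;print(th,100*(pts('l',q,(-.145,-.085,.018))+.0125*X+[0,0,.011]))
print("hasp: finger edge at d, outer face; TCP cm")
for ph in(.967,.8,.6,.4,.2,0.):
    q[3]=0;q[4]=ph;print(ph,100*(pts('h',q,(-.065,-.029,.005))+.0125*X+[0,0,.011]))
E
python3 wp.py
```

```text
lid press TCP cm
0.777 [56.7  3.1 23.6]
0.6 [54.9  3.7 21.8]
0.45 [53.7  4.1 20. ]
0.3 [52.7  4.5 18.1]
0.15 [52.   4.7 16. ]
0 [51.6  4.8 13.9]
hasp: finger edge at d, outer face; TCP cm
0.967 [48.4 11.9 20. ]
0.8 [47.5 12.1 19.4]
0.6 [46.7 12.4 18.5]
0.4 [46.  12.7 17.4]
0.2 [45.5 12.8 16.2]
0.0 [45.3 12.9 14.9]
```

```bash
python3 -m pendant '[[0,0,4,0,0,0,0],[0,0,4,0,0,0,0],[1,3,0,0,0,5.5,0],[2,3,0,0,0,6,0],[2,3,0,0,0,6,0],[2,3,0,0,0,6,0],[2,3,0,0,0,6,0],[2,3,0,0,0,6,0]]'; python3 -m pendant '[[2,3,0,0,0,5,0],[2,3,0,0,0,4.7,0],[2,3,0,0,0,0,0],[2,3,0,0,0,0,0],[2,3,0,0,0,0,0],[2,3,0,0,0,0,0],[2,3,0,0,0,0,0],[0,0,0,0,0,0,0]]'; python3 -c "
from bench import robot;o=robot.get_obs();print(o)"
```

```text
time: 0.9
tool_pos: [0.35, -0.3137, 0.296]
ee_rot: [-3.141, -0.0, 1.074]
wrist_force: [1.2, 0.0, -0.0]
width: 0.0333
finger_force: 0.0
time: 1.7
tool_pos: [0.4909, -0.1018, 0.2955]
ee_rot: [-3.14, -0.001, 1.245]
wrist_force: [-0.6, -0.2, 0.7]
width: 0.0005
finger_force: 0.0
{'time': 1.7, 'joint_positions': array([-3.18625316e-01, -2.25823770e-02,  1.32858206e+00,  1.55408508e-03,
        1.83720493e+00,  7.16313809e-03]), 'qvel': array([-0.06335331, -0.01965259,  0.01298199, -0.05250187,  0.01255253,
       -0.04683758]), 'joint_torque': array([  1.08114917, -29.41237986, -30.67843795,   0.37173196,
        -0.05955024,   0.27147138]), 'tool_pos': array([ 0.49086996, -0.10178452,  0.29546533]), 'ee_rot': array([-3.13997029e+00, -1.48833566e-03,  1.24541460e+00]), 'wrist_force': array([-0.61551098, -0.1888415 ,  0.69251326]), 'wrist_torque': array([-0.02934836, -0.07000277,  0.04239996]), 'finger_force': 0.0, 'width': 0.0005034674838173032}
```

```bash
python3 -m pendant '[[2.1,3.3,0,0,0,0,0],[2.1,3.3,0,0,0,0,0],[2.1,3.3,0,0,0,0,0],[1.7,3.2,0,0,0,0,0],[0,0,-2,0,0,0,0],[0,0,-1.5,0,0,0,0],[0,0,-1,0,0,0,0],[0,0,0,0,0,0,0]]';python3 - <<'E'
from bench import imaging
import cv2
a=imaging.snapshot("side")[60:300,200:460,::-1];cv2.imwrite("pics/s1.png",cv2.resize(a,None,fx=2.5,fy=2.5))
E
```

```text
time: 2.5
tool_pos: [0.5686, 0.0253, 0.2493]
ee_rot: [-3.138, 0.001, 1.239]
wrist_force: [-0.2, -0.2, 0.1]
width: 0.0002
finger_force: 0.0
```

View pics/s1.png

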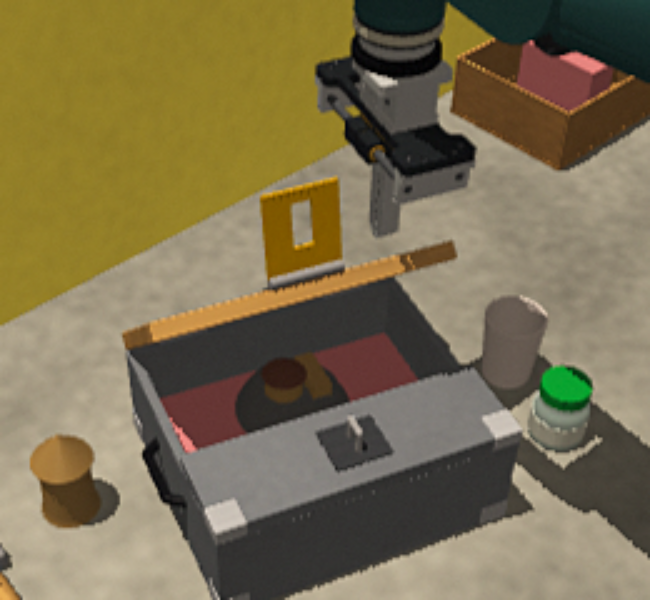

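The closed fingertips, at about (382,235) in the crop, hang just above the lid to the right of the hasp, as planned. I'll press along the arc.

```bash
python3 -m pendant '[[0,0.3,-1,0,0,0,0],[-0.6,0.2,-0.8,0,0,0,0],[-0.6,0.2,-0.8,0,0,0,0],[-0.6,0.2,-0.8,0,0,0,0],[-0.6,0.2,-0.9,0,0,0,0],[-0.5,0.2,-0.9,0,0,0,0]]'; python3 -m pendant '[[-0.5,0.2,-0.9,0,0,0,0],[-0.5,0.2,-0.9,0,0,0,0],[-0.4,0.1,-0.9,0,0,0,0],[-0.3,0.1,-0.9,0,0,0,0]]'
```

```text
time: 3.15
tool_pos: [0.541, 0.0391, 0.2029]
ee_rot: [3.136, -0.002, 1.24]
wrist_force: [-2.3, -0.7, 9.7]
width: 0.0007
finger_force: 3.9
time: 3.55
tool_pos: [0.5229, 0.0455, 0.1655]
ee_rot: [3.14, -0.001, 1.24]
wrist_force: [-2.2, 1.0, 6.1]
width: 0.0005
finger_force: 3.4
```

```bash
python3 -m pendant '[[-0.3,0.1,-0.9,0,0,0,0],[-0.2,0,-0.7,0,0,0,0],[-0.2,0,-0.6,0,0,0,0],[0,0,-0.4,0,0,0,0],[0,0,0,0,0,0,0]]'
```

```text
time: 4.05
tool_pos: [0.5168, 0.0473, 0.1392]
ee_rot: [3.139, -0.003, 1.241]
wrist_force: [-0.7, 2.3, 5.1]
width: 0.0007
finger_force: 2.7
```

```bash
python3 -m pendant '[[0,0,-0.3,0,0,0,0],[0,0,0,0,0,0,0]]';python3 -m pendant '[[0,0,-0.3,0,0,0,0],[0,0,0,0,0,0,0]]'
```

```text
time: 4.25
tool_pos: [0.5168, 0.0474, 0.1391]
ee_rot: [3.138, -0.004, 1.241]
wrist_force: [-6.2, 3.7, 16.3]
width: 0.0005
finger_force: 8.0
time: 4.45
tool_pos: [0.5169, 0.0474, 0.139]
ee_rot: [3.137, -0.004, 1.241]
wrist_force: [-10.0, 3.1, 26.3]
width: 0.0006
finger_force: 13.1
```

```bash
python3 -m pendant '[[0,0,0,0,0,0,0],[0,0,2,0,0,0,0],[0,0,4,0,0,0,0],[0,0,4,0,0,0,0],[0,2,0,0,0,0,0],[0,2.2,0,0,0,0,0],[-0.5,2,0,0,0,0,0],[0,0,0,0,0,0,0]]';python3 - <<'E'
from bench import imaging
import cv2
a=imaging.snapshot("side")[60:300,200:460,::-1];cv2.imwrite("pics/s2.png",cv2.resize(a,None,fx=2.5,fy=2.5))
E
```

```text
time: 5.25
tool_pos: [0.5106, 0.1098, 0.2314]
ee_rot: [-3.141, -0.001, 1.243]
wrist_force: [0.3, -0.8, -0.4]
width: 0.0004
finger_force: 0.0
```

View pics/s2.png

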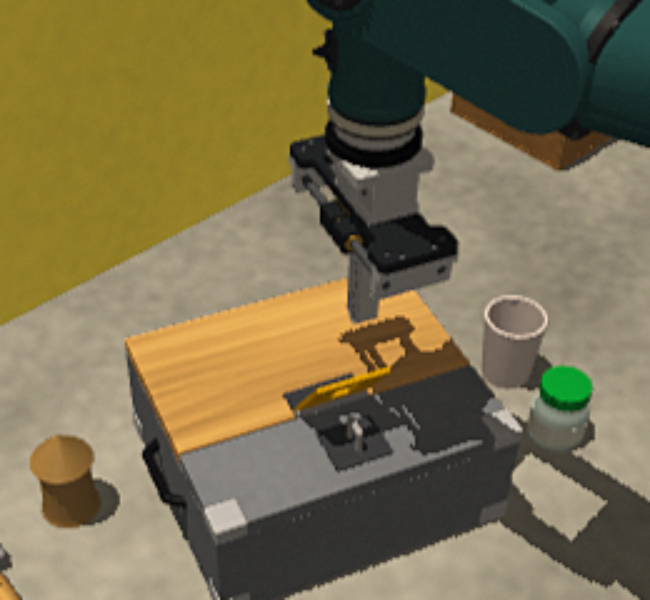

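```bash
python3 -m pendant '[[0,0,-1.5,0,0,0,0],[0,0,-1.5,0,0,0,0],[-1.3,0.5,0,0,0,0,0],[-1.3,0.5,0,0,0,0,0],[-0.5,0.1,-0.3,0,0,0,0],[-0.5,0.1,-0.4,0,0,0,0],[-0.4,0.2,-0.5,0,0,0,0],[-0.4,0.1,-0.5,0,0,0,0]]'; python3 -m pendant '[[-0.4,0.1,-0.5,0,0,0,0],[-0.3,0.1,-0.6,0,0,0,0],[-0.2,0,-0.6,0,0,0,0],[-0.2,0,-0.6,0,0,0,0],[-0.1,0,-0.6,0,0,0,0],[0,0,0,0,0,0,0]]'
```

```text
time: 6.1
tool_pos: [0.4676, 0.1232, 0.1848]
ee_rot: [3.14, -0.001, 1.24]
wrist_force: [0.1, 0.3, 2.0]
width: 0.0005
finger_force: 0.7
time: 6.7
tool_pos: [0.4549, 0.1246, 0.154]
ee_rot: [-3.14, 0.001, 1.24]
wrist_force: [0.1, 0.7, -0.6]
width: 0.0006
finger_force: 0.0
```

```bash
python3 -m pendant '[[0,0,-0.4,0,0,0,0],[0,0,-0.3,0,0,0,0],[0,0,0,0,0,0,0]]';python3 -m pendant '[[0,0,-0.2,0,0,0,0],[0,0,0,0,0,0,0],[0,0,0,0,0,0,0]]';python3 - <<'E'
from bench import imaging
import cv2
a=imaging.snapshot("side")[140:300,250:440,::-1];cv2.imwrite("pics/s3.png",cv2.resize(a,None,fx=3.5,fy=3.5))
E
```

```text
time: 7.0
tool_pos: [0.4555, 0.1248, 0.1491]
ee_rot: [3.142, 0.0, 1.24]
wrist_force: [-2.2, 0.6, 4.3]
width: 0.0006
finger_force: 2.3
time: 7.3
tool_pos: [0.4556, 0.1248, 0.1489]
ee_rot: [3.141, -0.0, 1.24]
wrist_force: [-5.4, 0.5, 10.8]
width: 0.0005
finger_force: 5.6
```

View pics/s3.png

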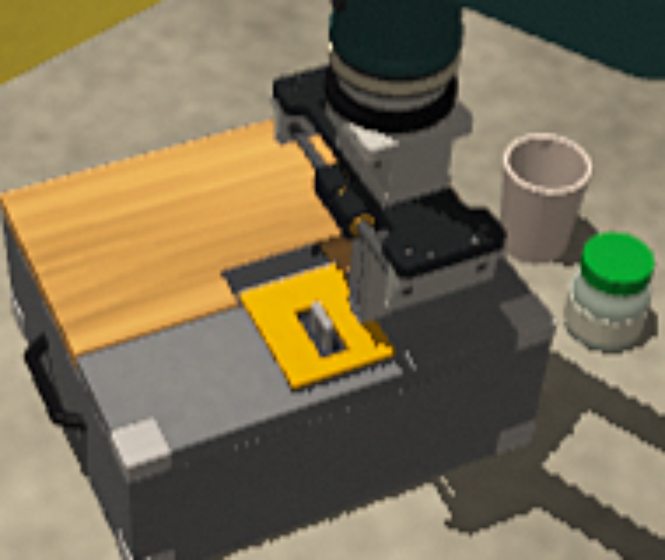

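The hasp lies flat, with the staple standing through its slot at about (320,325). The tool stopped at 0.149, as predicted for angle 0. I'll lift clear and check.

```bash
python3 -m pendant '[[0,0,1,0,0,0,0],[0,0,3,0,0,0,0],[0,0,4,0,0,0,0],[0,0,4,0,0,0,0],[0,0,4,0,0,0,0],[0,0,0,0,0,0,0],[0,0,0,0,0,0,0]]';python3 - <<'E'
from bench import imaging
import cv2
a=imaging.snapshot("side")[110:330,150:450,::-1];cv2.imwrite("pics/s4.png",cv2.resize(a,None,fx=2.6,fy=2.6))
E
```

```text
time: 8.05
tool_pos: [0.4563, 0.1249, 0.3074]
ee_rot: [3.139, -0.001, 1.239]
wrist_force: [0.0, 0.3, 0.3]
width: 0.0003
finger_force: 0.0
```

View pics/s4.png

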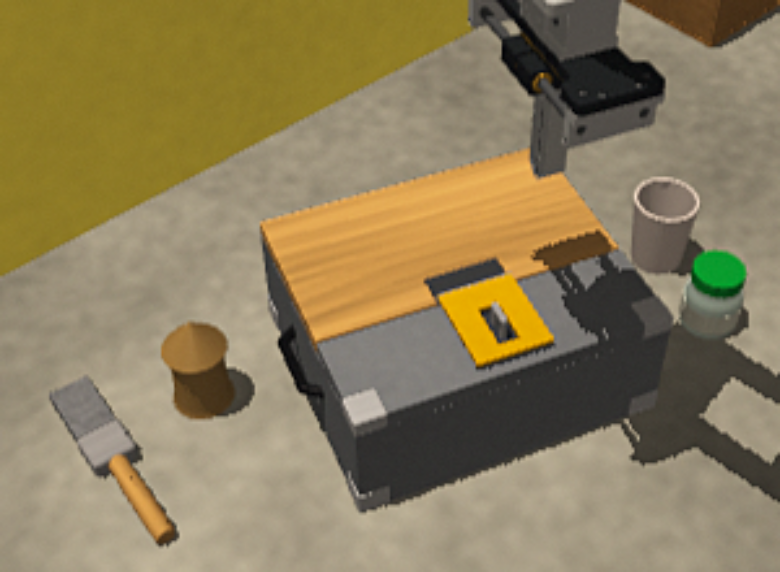

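The lid is flush with the deck, the hasp is flat over the staple at (497,320), the bystanders look undisturbed, and the tool is clear.

```bash
python3 -c "
from bench import robot;print(robot.close_job())"
```

```text
the job is handed in; nothing more can be done
None
```

The lid is pressed fully home, the hasp lies flat over the staple, the cup, jar, turret and brush look undisturbed, and the job was handed in at about 8 s with the tool clear (no verdict was returned).

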